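# Set the extraction damper for sanding

### The arm

A 6-joint arm with a two-finger parallel gripper is mounted at the origin on the work surface. World frame = base frame: x ahead of the robot, y to its left, z up, the work surface at z = 0. Lengths are in m, angles in rad, forces in N, time in s.
With the tool pointing down it reaches from about 0.4 to 0.925 m from the base axis. Payload 3.4 kg.
Tool frame: the origin (TCP) lies on the centre line of the jaws, within the pads' length; the fingertips stand 17 mm ahead of it and the grasp point (between the pads) lies 2 mm behind it; z points along the fingers, y is the line along which they close (so a half turn about z gives the same grasp; the last joint's range is limited). The gripper opens to 85 mm and grips with 20 to 120 N. Pads are 22 mm wide; open, the fingers measure 114 mm over their backs; the gripper's body (76 mm by 85 mm) begins 54 mm behind the grasp point. The pads swing forward as they close: fully open they stand 13 mm farther back than shut.
Start: joints at [-1.337, 0.307, 1.506, -0, 1.328, -0.073], TCP at [0.174, -0.548, 0.209] pointing down, gripper open.
Joint ranges: [-3.12, 3.12], [-1.05, 2.28], [0.14, 2.33], [-1.42, 4.57], [0.1, 2.73], [-2.68, 2.68]. Speed limits (rad/s): [2.57, 2.57, 3.14, 3.14, 3.14, 3.14].

### API

Orientations are given as a 3x3 rotation matrix whose columns are the frame's x, y, z axes.
In Python, from workcell import arm, camera, get_calibration, close_job, regions_of gives the robot as it stands. The module is installed in compiled form; this text tells all that it offers.
- The arm moves only by the tool move_arm, never from a script. Its argument "steps" is one flat list of numbers, 7 for each row, row after row: the turn, a rotation vector about the tool's x, y, z in rad, then the shift along the tool's x, y, z in m, then the opening in per cent of the stroke, from 0 (shut) to 100 (fully open). A call has 1 to 20 rows; each row is the pose to reach, as a shift and turn from the pose commanded when the call began, along the tool's axes at that moment; what a row does not reach only later rows make up. A row lasts 1/8 s, in which the tool goes at most 62.5 mm and 10.7 degrees, less where a joint would pass 70% of its speed; a pose out of reach is approached as far as the arm can. A call with a gripper value outside its range is refused whole. The fingers move at their own pace and stop on an object; "grip_force" is the grip in N (left out, the last holds). Time passes only in rows, so rows that repeat a pose let the fingers close. It gives the time, the measured TCP pose, the force, the opening and the grip force at its end, in the units of the state.
- arm.observe(): the state, without advancing time (a new reading comes with each control period).
- camera(name): name is "scene" or "top" or "wrist"; returns the picture (420x560x3 uint8, blue, green, red); there is no depth.
- get_calibration(name): a dict with "intrinsics" (3x3 intrinsics, pixels), "R" (3x3) and "t" (3): a world point X has camera coordinates R X + t. Camera axes: x right, y down, z forward; pixel columns grow to the right and rows downward; lengths in m; the calibration is good to about 2 mm. A picture is of the moment at which its call begins: read the wrist's pose just before it. get_calibration takes no time and is no camera call; for the wrist camera it gives the pose at the moment of the call.
- close_job(): hands the job in; it is judged then, once.
Trained networks look in the newest picture that a camera, given by its name, has taken for a name from the list of things; names that differ only in an ending like _2 or _b are one class to them, and where a whole thing is asked for, a point or a joint stands for the part that bears it (a point fixed in the world has none). Each returns a list of dicts, best first, with "score" (0 to 1); they miss things now and then, are a little off and sometimes report something else, mostly with a low value. They report only what shows in the picture. A call takes as long as a camera call.
- regions_of(label, camera): "region" (420x560 bool, what is visible of it) and "point" ([column, row] in pixels, amid what is visible of it).
The state is a dict: "time": time; "joint_pos": joint angles; "qvel": joint speeds; "joint_torque": joint torques, N m; "tcp_pos": TCP position; "tool_rot": TCP orientation; "ft_force": force on the tool from outside, world axes, zero at the start; "wrist_torque": the same for the moment, N m; "grip_width": finger opening in m; "finger_force": force on a finger pad.
Only numpy, scipy, OpenCV 4.12 (cv2) and the standard library are available. Lean on these libraries where they do the work, as an engineer would, in place of code of your own. Each camera call takes 0.05 s, during which the arm holds its last target. There are 200 camera calls.

### The job

Clear and set the iris damper on the bench's dust-extraction inlet: with the fingertips, push its red-handled lever round to the fully open stop so that trapped chips are drawn away, then push it back until the lever arm lies centred over the orange marker strip on the scale, and come away. Push gently, never taking the handle between the fingers; leave the marker strip, sander, tape measure, offcut and glue bottle as they are.

Things in the scene. Friction and masses are not known exactly. Their poses are not given: they have to be found in the camera images.
- damper: Round galvanised iris damper fixed upright on the bench. Casing 260 mm across, 35 to 75 mm above the bench, scale on its flat top; inlet spigot 164 mm across rises to 100 mm; black ring around it 202 mm across, top 92 mm with the lever's clamp; stop screws to 85 mm. Origin: on the vertical axis of ring and lever, at bench height. z up; the middle of the lever's arc lies towards its -x.
- lever (a joint): Angle of ring and lever about the damper's axis, rad: 0 = closed stop, 1.57 = fully open stop (slightly cushioned), growing anticlockwise seen from above. At value q the lever points from the axis at the angle pi + q - 0.785 from the damper's +x. It stays where left; it takes about 4 N at the handle, 5 N when moved briskly.
- lever_handle (a point): Middle of the red upright handle at the lever's outer end: a vertical cylinder 18 mm across, 155 mm from the damper's axis, from 77 to 128 mm above the bench; this point is at 105 mm. Outside the casing nothing taller than 45 mm lies within 40 mm of the handle's path.
- lever_pointer (a point): Point on the centre line of the lever arm where it crosses the scale, 118 mm from the damper's axis. The arm is a straight radial dark steel bar 6 mm wide, 81.5 to 85.5 mm above the bench, from ring to handle; its centre line is the pointer.
- marker_mid (a point): Middle of the orange marker strip lying flat on the scale: 26 mm long radially, 10 mm wide, 1.5 mm thick, top 77 mm above the bench. This point is 118 mm from the damper's axis; the arm passes 5 mm above it. The strip stays put unless dragged.
- sander: Loose palm sander standing on its pad, black and yellow, pad 125 mm across, 117 mm high, a dust port pointing to its -x. Origin at the centre of its underside. Not to be moved.
- tape_measure: Loose yellow tape measure, 80 x 68 x 43 mm high, lying on its side. Origin at the centre of its underside. Not to be moved.
- offcut: Loose pine offcut, 45 x 140 x 38 mm high. Origin at the centre of its underside. Not to be moved.
- glue: Loose white glue bottle, 60 mm across, 165 mm high, standing. Origin at the centre of its underside. Not to be moved.

How it is judged:
By the outcome, as a careful person would: the job done as asked, in the order asked, and still so for the second after the job is handed in, with the robot touching nothing.
It also fails if it takes over 64 s, if anything falls off the work surface, if the arm or the gripper's body presses on something with over 40 N, if the wrist force passes 120 N, or if a joint passes its speed limit or range.

## Working session

There is one attempt and no reset: what is moved stays moved. The work goes in short steps, Python scripts to look and compute and a tool call to move; the robot and the scene stay as the last step left them, time stands still between calls to the robot, and variables do not carry over. Pictures are saved under pics/ and viewed, at most 10 in all, crops included, and the job is handed in when it is done.

Besides the shell and the picture viewer there is one more tool, called after ">>>" by a JSON object that holds its "fn" and its "kwargs", one argument or row to a line. move_arm: Moves the arm, as the interface text tells. Its arguments: {"type":"object","properties":{"steps":{"type":"array"},"grip_force":{"type":"number"}},"required":["steps"]}

```bash
mkdir -p pics; cat > h.py <<'E'
import numpy as np, cv2
from workcell import arm, camera, get_calibration, close_job, regions_of
def ray(name,px,z):
    c=get_calibration(name);R=np.array(c["R"]);t=np.array(c["t"]);K=np.array(c["intrinsics"])
    d=R.T@np.linalg.inv(K)@np.array([px[0],px[1],1.]);o=-R.T@t
    return o+d*(z-o[2])/d[2]
def proj(name,X):
    c=get_calibration(name);p=np.array(c["intrinsics"])@(np.array(c["R"])@np.array(X)+np.array(c["t"]));return p[:2]/p[2]
E
python3 - <<'E'
from h import *
s=arm.observe();print(s["time"],s["tcp_pos"],np.round(s["tool_rot"],3).tolist(),s["grip_width"])
zs=dict(damper=.075,lever=.09,lever_handle=.105,lever_pointer=.0855,marker_mid=.077,sander=.06,tape_measure=.043,offcut=.038,glue=.08)
for n in ["top","scene"]:
    cv2.imwrite(f"pics/{n}1.png",camera(n))
    c=get_calibration(n);print(n,"cam at",np.round(-np.array(c["R"]).T@np.array(c["t"]),3))
    for k,z in zs.items():
        try:
            for r in regions_of(k,n)[:2]:
                print(n,k,round(r["score"],2),np.round(r["point"]),int(r["region"].sum()),np.round(ray(n,r["point"],z),3))
        except Exception as e: print(k,e)
E
```

```text
0.0 [ 0.17346307 -0.54746156  0.20848815] [[0.953, 0.302, -0.0], [0.302, -0.953, 0.002], [0.0, -0.002, -1.0]] 0.08531658892643916
top cam at [0.424 0.014 1.197]
top damper 0.76 [302. 192.] 8506 [ 0.605 -0.066  0.075]
top lever 0.7 [291. 227.] 1517 [ 0.517 -0.035  0.09 ]
top lever_handle 0.86 [300. 227.] 1659 [ 0.515 -0.055  0.105]
top lever_pointer 0.94 [285. 222.] 1547 [ 0.531 -0.022  0.085]
top marker_mid 0.45 [284. 233.] 45 [ 0.503 -0.017  0.077]
top sander 0.84 [376. 304.] 2153 [ 0.326 -0.242  0.06 ]
top tape_measure 0.86 [270. 270.] 772 [0.413 0.017 0.043]
top offcut 0.82 [379. 223.] 1027 [ 0.528 -0.264  0.038]
top glue 0.71 [204. 192.] 601 [0.609 0.179 0.08 ]
scene cam at [ 0.797 -0.452  0.901]
scene damper 0.97 [284. 263.] 13186 [ 0.608 -0.084  0.075]
scene lever 0.55 [265. 287.] 2460 [ 0.605 -0.151  0.09 ]
scene lever 0.47 [201. 337.] 2167 [ 0.554 -0.29   0.09 ]
scene lever_handle 0.83 [267. 289.] 2232 [ 0.614 -0.159  0.105]
scene lever_pointer 0.74 [271. 291.] 2415 [ 0.617 -0.152  0.086]
scene marker_mid 0.52 [257. 214.] 41 [ 0.503 -0.012  0.077]
scene sander 0.7 [119. 275.] 4005 [ 0.333 -0.261  0.06 ]
scene sander 0.54 [264. 288.] 2133 [ 0.597 -0.145  0.06 ]
scene tape_measure 0.73 [230. 198.] 861 [0.418 0.013 0.043]
scene tape_measure 0.56 [266. 289.] 2262 [ 0.598 -0.136  0.043]
scene offcut 0.55 [201. 336.] 2085 [ 0.538 -0.278  0.038]
scene offcut 0.29 [284. 266.] 13231 [ 0.603 -0.072  0.038]
scene glue 0.92 [344. 168.] 1377 [0.612 0.187 0.08 ]
```

```bash
python3 - <<'E'
import cv2
a=cv2.imread("pics/top1.png")[130:340,180:460];b=cv2.imread("pics/scene1.png")[120:360,70:390]
cv2.imwrite("pics/top1c.png",cv2.resize(a,(800,600),interpolation=cv2.INTER_CUBIC))
cv2.imwrite("pics/scene1c.png",cv2.resize(b,(800,600),interpolation=cv2.INTER_CUBIC))
E
```

```text
(no output)
```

View pics/top1c.png

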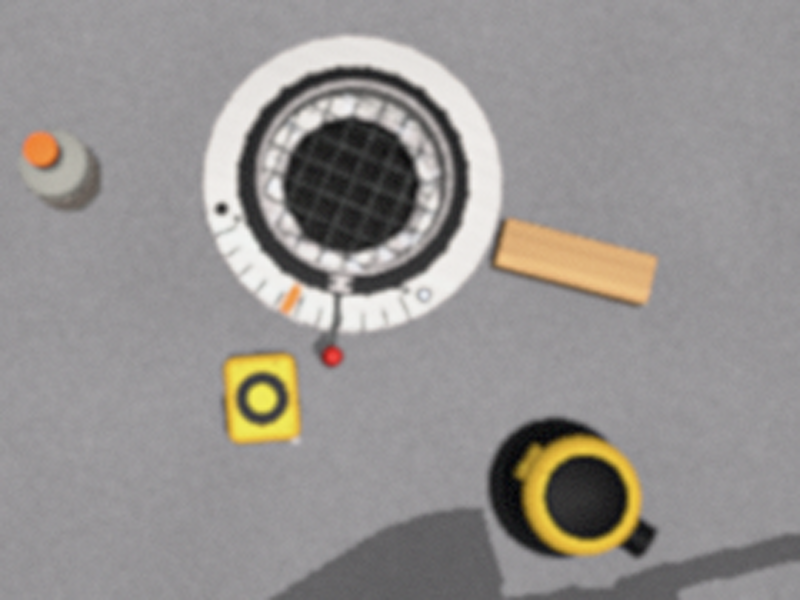

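View pics/scene1c.png

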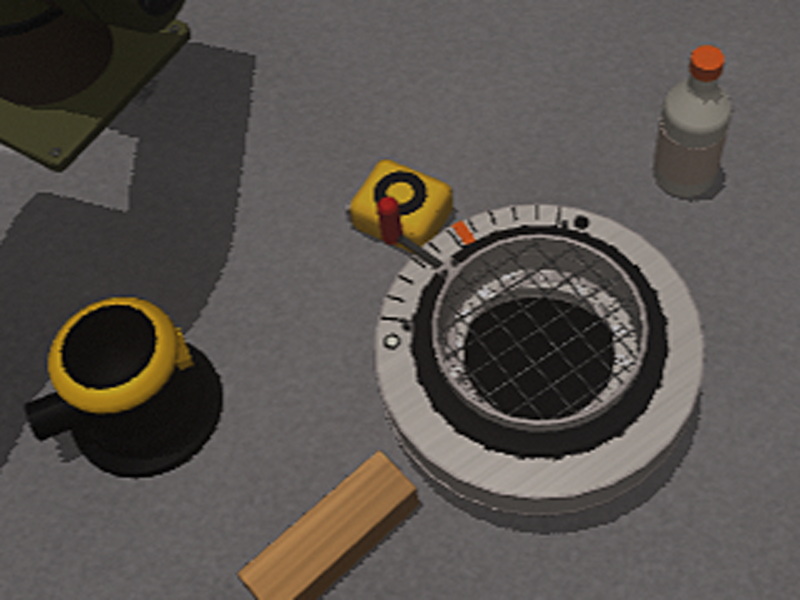

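The top picture shows the damper centre near px (303,195), the red handle at (296,255) and the orange strip at (282,235). The filled dot (closed) is on the left and the hollow dot (open) on the right. The tape measure lies just outside the arc, and nothing blocks the path at handle height. Next I'll measure the angles by colour.

```bash
cat >> h.py <<'E'
def red(im):
    h=cv2.cvtColor(im,cv2.COLOR_BGR2HSV);return (((h[...,0]<5)|(h[...,0]>172))&(h[...,1]>150)&(h[...,2]>80))
def orange(im):
    h=cv2.cvtColor(im,cv2.COLOR_BGR2HSV);return ((h[...,0]>=6)&(h[...,0]<=16)&(h[...,1]>140)&(h[...,2]>120))
def blobs(m,mn=8):
    n,l,s,c=cv2.connectedComponentsWithStats(m.astype(np.uint8))
    return [(int(s[i,4]),np.round(c[i],1)) for i in range(1,n) if s[i,4]>=mn]
E
python3 - <<'E'
from h import *
for n in ["top","scene"]:
    im=cv2.imread(f"pics/{n}1.png")
    print(n,"red",[(a,p,np.round(ray(n,p,.12 if n=="top" else .105),4)) for a,p in blobs(red(im))])
    print("orange",[(a,p,np.round(ray(n,p,.077),4)) for a,p in blobs(orange(im))])
    camera(n)
    R=max(regions_of("damper",n),key=lambda r:r["score"])["region"].astype(np.uint8)
    c=max(cv2.findContours(R,cv2.RETR_EXTERNAL,cv2.CHAIN_APPROX_NONE)[0],key=cv2.contourArea)
    P=np.array([ray(n,p,.075)[:2] for p in cv2.convexHull(c)[:,0].astype(float)])
    from scipy.optimize import least_squares
    f=least_squares(lambda v:np.hypot(*(P-v[:2]).T)-v[2],[.6,-.07,.13],loss="soft_l1",f_scale=.002);print("circle",np.round(f.x,4),"rms",f.cost)
    f=least_squares(lambda v:np.hypot(*(P-v[:2]).T)-.13,[.6,-.07],loss="soft_l1",f_scale=.002);print(np.round(f.x,4))
E
```

```text
top red [(29, array([295.6, 254.3]), array([ 0.4496, -0.043 ,  0.12  ]))]
orange [(885, array([100.9, 106. ]), array([0.8357, 0.4414, 0.077 ])), (104, array([194.1, 182. ]), array([0.635 , 0.2038, 0.077 ])), (15, array([281.3, 234.2]), array([ 0.5006, -0.0113,  0.077 ]))]
circle [ 0.6009 -0.0681  0.1319] rms 0.00016555165858736073
[ 0.6017 -0.0684]
scene red [(43, array([224.6, 202. ]), array([ 0.4407, -0.0349,  0.105 ]))]
orange [(103, array([447.9,   4.9]), array([0.6199, 0.895 , 0.077 ])), (124, array([500.2,   9.7]), array([0.7604, 0.9473, 0.077 ])), (11, array([380. ,  56.6]), array([0.5349, 0.581 , 0.077 ])), (51, array([412.6,  67.5]), array([0.6264, 0.5826, 0.077 ])), (13, array([437.3,  75.5]), array([0.6931, 0.5848, 0.077 ])), (17, array([451.8,  80.6]), array([0.7319, 0.5845, 0.077 ])), (24, array([464.9,  84.8]), array([0.7659, 0.5858, 0.077 ])), (11, array([475.5,  88.4]), array([0.7932, 0.586 , 0.077 ])), (1136, array([478. , 147.8]), array([0.8553, 0.3947, 0.077 ])), (103, array([352.7, 142.6]), array([0.597, 0.267, 0.077])), (24, array([505.8, 191.9]), array([0.9433, 
[... 859 characters left out ...]
5]), array([ 0.9438, -0.0049,  0.077 ])), (9, array([465. , 318.3]), array([ 0.9516, -0.0199,  0.077 ])), (9, array([456.6, 328.1]), array([ 0.9439, -0.0454,  0.077 ])), (46, array([451.3, 338.6]), array([ 0.9416, -0.0688,  0.077 ])), (13, array([462.2, 338.4]), array([ 0.9585, -0.0589,  0.077 ])), (25, array([461.7, 345.4]), array([ 0.9615, -0.0716,  0.077 ])), (23, array([448.2, 349.2]), array([ 0.9428, -0.09  ,  0.077 ])), (9, array([457.2, 348.6]), array([ 0.9563, -0.0811,  0.077 ])), (12, array([439.6, 353.8]), array([ 0.9322, -0.1052,  0.077 ])), (52, array([439.3, 362.9]), array([ 0.9369, -0.1207,  0.077 ]))]
circle [ 0.6012 -0.0735  0.1353] rms 0.0004234222598067701
[ 0.6056 -0.0758]
```

```bash
cat >> h.py <<'E'
C=np.array([.602,-.068])
def wp(a,off,z,r=.155):
    "TCP on lever angle a (deg), off m along ccw tangent from handle centre; tool x = -tangent"
    a=np.radians(a);u=np.array([np.cos(a),np.sin(a)]);t=np.array([-u[1],u[0]])
    return np.r_[C+r*u+off*t,z],np.arctan2(-t[1],-t[0])
def row(p,yaw,s=None):
    s=s or arm.observe();R=np.array(s["tool_rot"])
    x=np.array([np.cos(yaw),np.sin(yaw),0]);z=np.array([0,0,-1.]);G=np.c_[x,np.cross(z,x),z]
    return np.round(np.r_[cv2.Rodrigues(R.T@G)[0].ravel(),R.T@(p-np.array(s["tcp_pos"]))],4).tolist()
E
python3 - <<'E'
from h import *
print(row(*wp(170,-.03,.25)))
E
```

```text
[0.0001, 0.0001, -1.0895, 0.4299, -0.4268, -0.0406]
```

>>> {"fn": "move_arm", "kwargs": {
  "steps": [0,0,-0.1,0.04,-0.04,-0.02,0,0,0,-0.2,0.08,-0.08,-0.04,0,0,0,-0.3,0.12,-0.12,-0.04,0,0,0,-0.4,0.16,-0.16,-0.04,0,0,0,-0.5,0.2,-0.2,-0.04,0,0,0,-0.6,0.24,-0.24,-0.04,0,0,0,-0.7,0.28,-0.28,-0.04,0,0,0,-0.8,0.32,-0.32,-0.04,0,0,0,-0.9,0.36,-0.36,-0.04,0,0,0,-1.0,0.4,-0.4,-0.04,0,0,0,-1.09,0.43,-0.427,-0.0406,0,0,0,-1.09,0.43,-0.427,-0.0406,0,0,0,-1.09,0.43,-0.427,-0.0406,0,0,0,-1.09,0.43,-0.427,-0.0406,0]
}}

```text
time: 2.95
tcp_pos: [0.4539, -0.0123, 0.25]
tool_rot: [[0.175, 0.985, -0.0], [0.985, -0.175, -0.0], [-0.0, -0.0, -1.0]]
ft_force: [-0.8, -0.2, 0.5]
grip_width: -0.0002
finger_force: 0.0
```

```bash
python3 - <<'E'
from h import *
s=arm.observe();print(s["time"],s["tcp_pos"],s["joint_pos"],s["grip_width"])
im=camera("wrist");cv2.imwrite("pics/w1.png",cv2.resize(im,(800,600)));cv2.imwrite("pics/w1r.png",im)
c=get_calibration("wrist");print("cam",np.round(-np.array(c["R"]).T@np.array(c["t"]),3),np.round(c["R"],2).tolist())
print([(a,p,np.round(ray("wrist",p,.128),4)) for a,p in blobs(red(im))]);print([(a,p,np.round(ray("wrist",p,.077),4)) for a,p in blobs(orange(im),30)])
print("tip px",proj("wrist",np.array(s["tcp_pos"])+[0,0,-.017]),"centre",proj("wrist",[.602,-.068,.075]),proj("wrist",[.4493,-.0411,.105]))
E
```

```text
2.95 [ 0.45390706 -0.01225949  0.24997915] [-1.19704029e-01  1.03583231e-01  1.67334443e+00 -4.33779337e-04
  1.36505696e+00  5.63318911e-02] -0.00016824477179447193
cam [0.467 0.068 0.413] [[0.98, -0.17, -0.0], [-0.16, -0.94, 0.31], [-0.05, -0.31, -0.95]]
[(333, array([275.5, 216.4]), array([ 0.4493, -0.0354,  0.128 ]))]
[(202, array([314.1, 173.8]), array([ 0.4983, -0.0106,  0.077 ]))]
tip px [276.33495471 237.82277037] centre [407.16705598 205.46689801] [276.40194034 213.99852947]
```

View pics/w1.png

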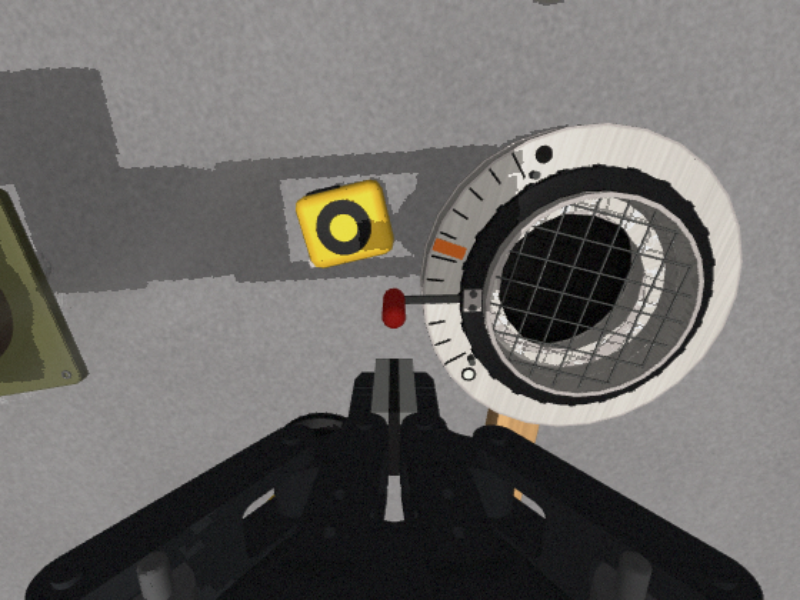

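The wrist view shows the shut fingertips at about (394,358). The handle is at (394,308), with the arm running to the clamp at (472,300). The orange strip is at (449,249) and the hollow "open" dot at (468,374). My estimates agree with this to about 2 mm. I'll check how far the fingertips extend, then plan the descent and push.

```bash
python3 - <<'E'
from h import *
s=arm.observe();p=np.array(s["tcp_pos"])
for e in (-.005,0,.005,.01,.017):
    print(e,[np.round(proj("wrist",p+[0,dy,-e])*800/560,1).tolist() for dy in(0,.011)])
print("desc",row(*wp(170,-.03,.115)))
s=dict(tcp_pos=wp(170,-.03,.115)[0],tool_rot=s["tool_rot"])
for a in range(170,206,2): print(a,row(*wp(a,-.02,.115),s=s))
E
```

```text
-0.005 [[395.1, 361.9], [390.4, 337.6]]
0 [[395.1, 356.4], [390.5, 332.7]]
0.005 [[395.0, 351.2], [390.5, 328.0]]
0.01 [[395.0, 346.3], [390.6, 323.6]]
0.017 [[394.9, 339.8], [390.7, 317.7]]
desc [-0.0002, 0.0003, -0.0016, 0.0009, 0.0005, 0.135]
170 [-0.0002, 0.0003, -0.0016, -0.01, 0.0, 0.0]
172 [-0.0002, 0.0003, -0.0365, -0.0154, -0.0006, 0.0]
174 [-0.0002, 0.0003, -0.0714, -0.0209, -0.001, 0.0]
176 [-0.0002, 0.0003, -0.1063, -0.0263, -0.0012, 0.0]
178 [-0.0002, 0.0003, -0.1412, -0.0318, -0.0012, 0.0]
180 [-0.0002, 0.0003, -0.1761, -0.0372, -0.0011, 0.0]
182 [-0.0002, 0.0003, -0.2111, -0.0427, -0.0007, 0.0]
184 [-0.0002, 0.0003, -0.246, -0.0481, -0.0002, 0.0]
186 [-0.0002, 0.0003, -0.2809, -0.0535, 0.0006, 0.0]
188 [-0.0003, 0.0003, -0.3158, -0.0589, 0.0015, 0.0]
190 [-0.0003, 0.0003, -0.3507, -0.0642, 0.0026, 0.0]
192 [-0.0003, 0.0003, -0.3856, -0.0695, 0.0039, 0.0]
194 [-0.0003, 0.0003, -0.4205, -0.0748, 0.0054, 0.0]
196 [-0.0003, 0.0002, -0.4554, -0.08, 0.007, 0.0]
198 [-0.0003, 0.0002, -0.4903, -0.0851, 0.0089, 0.0]
200 [-0.0003, 0.0002, -0.5252, -0.0902, 0.0109, 0.0]
202 [-0.0003, 0.0002, -0.5601, -0.0952, 0.0131, 0.0]
204 [-0.0003, 0.0002, -0.595, -0.1001, 0.0155, 0.0]
```

>>> {"fn": "move_arm", "kwargs": {
  "steps": [0,0,0,0.003,0,0.04,0,0,0,0,0.005,0,0.08,0,0,0,0,0.005,0,0.115,0,0,0,0,0.005,0,0.135,0,0,0,0,0.005,0,0.135,0]
}}

```text
time: 3.62
tcp_pos: [0.4537, -0.0071, 0.1138]
tool_rot: [[0.175, 0.985, -0.004], [0.985, -0.175, 0.0], [-0.0, -0.004, -1.0]]
ft_force: [0.3, 0.4, 0.6]
grip_width: 0.0002
finger_force: 0.0
```

```bash
python3 - <<'E'
from h import *
s=arm.observe();p=np.array(s["tcp_pos"]);print(s["time"],p)
a=camera("wrist");b=camera("scene")
q=proj("wrist",p+[0,0,-.017]);r=proj("scene",p+[0,0,-.017]);print(q,r)
x,y=int(q[0])-70,int(q[1])-80;A=cv2.resize(a[y:y+150,x:x+140],(400,428))
X,Y=int(r[0])-50,int(r[1])-50;B=cv2.resize(b[Y:Y+107,X:X+100],(400,428))
for I,sc,o,n in((A,400/140,(x,y),"wrist"),(B,4,(X,Y),"scene")):
    for e in(.017,0): cv2.circle(I,tuple(int(v) for v in (proj(n,p+[0,0,-e])-o)*sc),2,(0,255,0),-1)
cv2.imwrite("pics/d2.png",np.hstack([A,B]))
E
```

```text
3.625 [ 0.45369465 -0.00707009  0.11379266]
[273.30436334 237.33996632] [237.38224127 197.15098401]
```

View pics/d2.png

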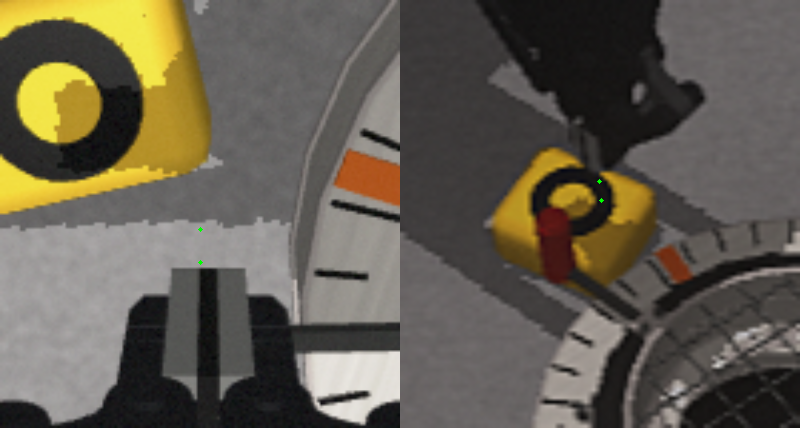

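Both views show the shut fingertips ending higher than the nominal 17 mm ahead of the TCP. I'll triangulate the tip before going lower.

```bash
python3 - <<'E'
from h import *
s=arm.observe();p=np.array(s["tcp_pos"])
def L(n,px):
    a=ray(n,px,.0);b=ray(n,px,.2);return a,(b-a)/np.linalg.norm(b-a)
(a,d),(b,e)=L("wrist",(276,251)),L("scene",(235,188.5))
k=np.linalg.lstsq(np.c_[d,-e],b-a,rcond=None)[0];P,Q=a+d*k[0],b+e*k[1];print(P,Q,"rel tcp",(P+Q)/2-p)
for z in(.1,.11,.12,.13,.14):print(z,ray("wrist",(276,251),z)-p,ray("scene",(235,188.5),z)-p)
E
```

```text
[ 0.4559077  -0.00434485  0.12279828] [ 0.44977768 -0.00643257  0.12434548] rel tcp [-0.00297562  0.00163386  0.00798832]
0.1 [-0.00182101 -0.00860849 -0.01558356] [-0.01694673  0.01457049 -0.01558356]
0.11 [-0.00098305 -0.00365802 -0.00558356] [-0.012467    0.00882795 -0.00558356]
0.12 [-0.00014509  0.00129245  0.00441644] [-0.00798728  0.00308541  0.00441644]
0.13 [0.00069287 0.00624291 0.01441644] [-0.00350755 -0.00265713  0.01441644]
0.14 [0.00153083 0.01119338 0.02441644] [ 0.00097217 -0.00839967  0.02441644]
```

>>> {"fn": "move_arm", "kwargs": {
  "steps": [0,0,0,0,0,0.01,0,0,0,0,0,0,0.02,0,0,0,0,0,0,0.028,0,0,0,0,0,0,0.028,0]
}}

```text
time: 4.22
tcp_pos: [0.4547, -0.0062, 0.0862]
tool_rot: [[0.173, 0.985, -0.002], [0.985, -0.173, 0.0], [-0.0, -0.002, -1.0]]
ft_force: [-0.1, 0.3, -0.2]
grip_width: -0.0003
finger_force: 0.0
```

```bash
python3 - <<'E'
from h import *
s=arm.observe();p=np.array(s["tcp_pos"]);print(s["time"],p,s["ft_force"])
a=camera("wrist");b=camera("scene")
q=proj("wrist",p+[0,0,-.017]);r=proj("scene",p+[0,0,-.017])
x,y=int(q[0])-70,int(q[1])-80;A=cv2.resize(a[y:y+150,x:x+140],(400,428))
X,Y=int(r[0])-50,int(r[1])-50;B=cv2.resize(b[Y:Y+107,X:X+100],(400,428))
for I,sc,o,n in((A,400/140,(x,y),"wrist"),(B,4,(X,Y),"scene")):
    for e in(.017,0): cv2.circle(I,tuple(int(v) for v in (proj(n,p+[0,0,-e])-o)*sc),2,(0,255,0),-1)
cv2.imwrite("pics/d3.png",np.hstack([A,B]))
s=dict(tcp_pos=p,tool_rot=s["tool_rot"])
for a in range(170,210,4): print(a,row(*wp(a,-.02,.085),s=s))
E
```

```text
4.225 [ 0.45470035 -0.00617225  0.08621426] [-0.10205028  0.32358644 -0.24126561]
170 [-0.0019, 0.0001, 0.0007, -0.0153, 0.0008, 0.0012]
174 [-0.0019, 0.0, -0.0692, -0.0262, -0.0002, 0.0012]
178 [-0.0019, -0.0, -0.139, -0.0371, -0.0005, 0.0012]
182 [-0.0019, -0.0001, -0.2088, -0.048, -0.0, 0.0012]
186 [-0.0019, -0.0002, -0.2786, -0.0588, 0.0013, 0.0012]
190 [-0.0019, -0.0002, -0.3484, -0.0695, 0.0033, 0.0012]
194 [-0.0019, -0.0003, -0.4182, -0.0801, 0.006, 0.0012]
198 [-0.0019, -0.0004, -0.488, -0.0904, 0.0095, 0.0012]
202 [-0.0019, -0.0004, -0.5578, -0.1005, 0.0137, 0.0012]
206 [-0.0019, -0.0005, -0.6277, -0.1102, 0.0186, 0.0012]
```

View pics/d3.png

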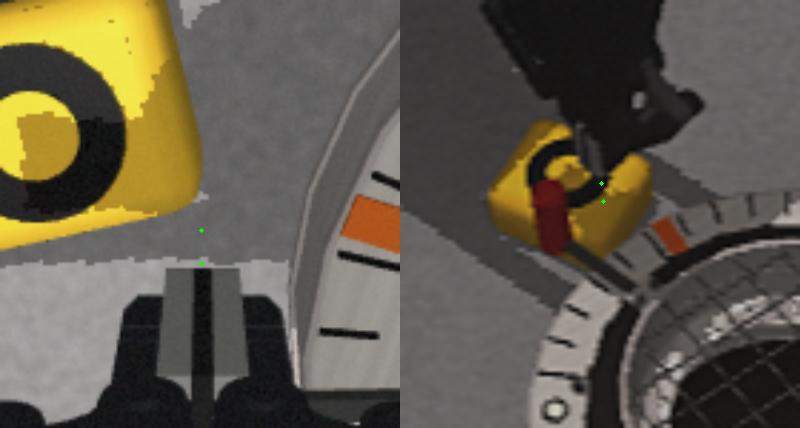

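The tips are now level with the handle beside the lever, on its clockwise side. Pushing towards open.

>>> {"fn": "move_arm", "kwargs": {
  "steps": [0,0,0,-0.008,0.001,0,0,0,0,0,-0.015,0.001,0,0,0,0,-0.034,-0.021,0,0,0,0,0,-0.069,-0.026,0,0,0,0,0,-0.104,-0.0317,-0.0004,0,0,0,0,-0.139,-0.037,-0.0005,0,0,0,0,-0.174,-0.0426,-0.0003,0,0,0,0,-0.209,-0.048,0,0,0,0,0,-0.244,-0.0534,0.0006,0,0,0,0,-0.279,-0.0588,0.0013,0,0]
}}

```text
time: 5.58
tcp_pos: [0.4469, -0.0641, 0.0873]
tool_rot: [[-0.105, 0.995, 0.001], [0.995, 0.105, 0.002], [0.002, 0.001, -1.0]]
ft_force: [1.0, 4.2, 0.2]
grip_width: -0.0002
finger_force: 2.0
```

```bash
cat >> h.py <<'E'
def lever():
    out=[]
    for n,z in (("top",.12),("scene",.105)):
        im=camera(n)
        for a,p in blobs(red(im)):
            X=ray(n,p,z);d=X[:2]-C
            if .12<np.hypot(*d)<.19: out.append((n,a,np.round(X[:2],4).tolist(),round(float(np.hypot(*d)),4),round(float(np.degrees(np.arctan2(d[1],d[0]))%360),1)))
    return out
E
python3 - <<'E'
from h import *
s=arm.observe();print(s["time"],s["ft_force"]);print(lever())
s=dict(tcp_pos=s["tcp_pos"],tool_rot=s["tool_rot"])
for a in range(186,212,2): print(a,row(*wp(a,-.02,.085),s=s))
E
```

```text
5.575 [0.96473078 4.19550221 0.23139231]
[('scene', 35, [0.4388, -0.0755], 0.1633, 182.6)]
186 [0.0014, -0.0017, 0.0002, -0.0001, -0.0012, 0.0022]
188 [0.0014, -0.0017, -0.0347, -0.0055, -0.0018, 0.0022]
190 [0.0014, -0.0016, -0.0697, -0.011, -0.0022, 0.0022]
192 [0.0014, -0.0016, -0.1046, -0.0164, -0.0024, 0.0022]
194 [0.0015, -0.0016, -0.1395, -0.0219, -0.0025, 0.0022]
196 [0.0015, -0.0016, -0.1744, -0.0273, -0.0023, 0.0022]
198 [0.0015, -0.0015, -0.2093, -0.0328, -0.002, 0.0022]
200 [0.0016, -0.0015, -0.2442, -0.0382, -0.0014, 0.0022]
202 [0.0016, -0.0015, -0.2791, -0.0436, -0.0007, 0.0022]
204 [0.0016, -0.0014, -0.314, -0.049, 0.0002, 0.0022]
206 [0.0016, -0.0014, -0.3489, -0.0543, 0.0013, 0.0022]
208 [0.0017, -0.0014, -0.3838, -0.0596, 0.0026, 0.0022]
210 [0.0017, -0.0014, -0.4187, -0.0649, 0.0041, 0.0021]
```

>>> {"fn": "move_arm", "kwargs": {
  "steps": [0,0,-0.035,-0.0055,-0.0018,0,0,0,0,-0.07,-0.011,-0.0022,0,0,0,0,-0.105,-0.0164,-0.0024,0,0,0,0,-0.14,-0.0219,-0.0025,0,0,0,0,-0.175,-0.0273,-0.0023,0,0,0,0,-0.192,-0.03,-0.0022,0,0]
}}

```text
time: 6.42
tcp_pos: [0.4479, -0.0942, 0.0872]
tool_rot: [[-0.292, 0.956, 0.001], [0.956, 0.292, 0.001], [0.001, 0.001, -1.0]]
ft_force: [2.2, 4.7, 0.3]
grip_width: 0.0001
finger_force: 1.9
```

```bash
python3 - <<'E'
from h import *
s=arm.observe();print(s["time"],s["tcp_pos"],s["ft_force"]);print(lever())
s=dict(tcp_pos=s["tcp_pos"],tool_rot=s["tool_rot"])
for a in range(196,220,2): print(a,row(*wp(a,-.02,.085),s=s))
E
```

```text
6.425 [ 0.44789775 -0.09421428  0.08715084] [2.17154238 4.72007834 0.34054513]
[('scene', 38, [0.4456, -0.106], 0.161, 193.7)]
196 [0.0011, -0.0008, 0.0169, 0.0027, 0.0004, 0.0022]
198 [0.0011, -0.0008, -0.018, -0.0027, -0.0003, 0.0021]
200 [0.0011, -0.0007, -0.0529, -0.0081, -0.0008, 0.0021]
202 [0.0011, -0.0007, -0.0878, -0.0136, -0.0011, 0.0021]
204 [0.0011, -0.0007, -0.1227, -0.019, -0.0012, 0.0021]
206 [0.0012, -0.0007, -0.1576, -0.0245, -0.0012, 0.0021]
208 [0.0012, -0.0007, -0.1925, -0.0299, -0.0009, 0.0021]
210 [0.0012, -0.0006, -0.2274, -0.0354, -0.0005, 0.0021]
212 [0.0012, -0.0006, -0.2623, -0.0408, 0.0002, 0.0021]
214 [0.0012, -0.0006, -0.2972, -0.0462, 0.001, 0.0021]
216 [0.0012, -0.0006, -0.3321, -0.0515, 0.002, 0.0021]
218 [0.0012, -0.0006, -0.367, -0.0569, 0.0032, 0.0021]
```

>>> {"fn": "move_arm", "kwargs": {
  "steps": [0,0,-0.018,-0.0027,-0.0003,0,0,0,0,-0.035,-0.0054,-0.0006,0,0,0,0,-0.053,-0.0081,-0.0008,0,0,0,0,-0.053,-0.0081,-0.0008,0,0]
}}

```text
time: 7.02
tcp_pos: [0.4491, -0.1029, 0.087]
tool_rot: [[-0.343, 0.939, -0.0], [0.939, 0.343, -0.0], [-0.0, -0.0, -1.0]]
ft_force: [0.8, 2.9, 0.5]
grip_width: 0.0001
finger_force: 1.2
```

>>> {"fn": "move_arm", "kwargs": {
  "steps": [0,0,-0.018,-0.0027,-0.0003,0,0,0,0,-0.035,-0.0054,-0.0006,0,0,0,0,-0.053,-0.0081,-0.0008,0,0,0,0,-0.07,-0.0109,-0.001,0,0]
}}

```text
time: 7.52
tcp_pos: [0.4486, -0.1048, 0.0869]
tool_rot: [[-0.404, 0.915, -0.006], [0.914, 0.404, 0.015], [0.016, 0.001, -1.0]]
ft_force: [-0.8, 35.1, 16.7]
grip_width: -0.0002
finger_force: 16.6
```

```bash
python3 - <<'E'
from h import *
s=arm.observe();print(s["time"],s["tcp_pos"],s["ft_force"]);print(lever())
p=s["tcp_pos"][:2];s0=dict(tcp_pos=s["tcp_pos"],tool_rot=s["tool_rot"])
a=camera("wrist");b=camera("top")[175:280,240:380];cv2.imwrite("pics/o1.png",np.hstack([cv2.resize(a,(480,360)),cv2.resize(b,(320,240)).repeat(1,0) if 0 else cv2.copyMakeBorder(cv2.resize(b,(320,240)),0,120,0,0,cv2.BORDER_CONSTANT)]))
for a in range(202,220,2): print(a,row(*wp(a,-.02,.085),s=s0))
E
```

```text
7.525 [ 0.44860468 -0.10478005  0.08688038] [-0.82283396 35.09051772 16.68213134]
[('scene', 39, [0.4487, -0.1148], 0.1603, 197.0)]
202 [0.0009, -0.0163, 0.0325, -0.0034, 0.0009, 0.0018]
204 [0.0012, -0.0163, -0.0024, -0.0088, 0.0001, 0.0017]
206 [0.0015, -0.0163, -0.0374, -0.0142, -0.0005, 0.0016]
208 [0.0017, -0.0163, -0.0723, -0.0197, -0.0009, 0.0016]
210 [0.002, -0.0162, -0.1072, -0.0251, -0.0011, 0.0015]
212 [0.0023, -0.0162, -0.1421, -0.0306, -0.0011, 0.0014]
214 [0.0026, -0.0162, -0.177, -0.036, -0.0009, 0.0013]
216 [0.0029, -0.0161, -0.2119, -0.0415, -0.0006, 0.0012]
218 [0.0032, -0.0161, -0.2468, -0.0469, -0.0, 0.0011]
```

View pics/o1.png

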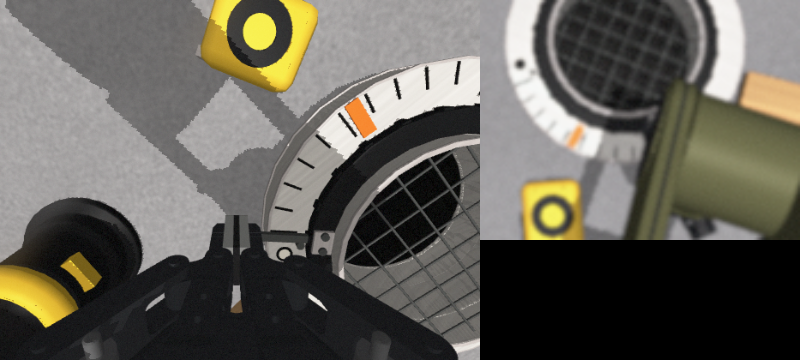

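The force jump to 35 N and the clamp sitting against the screw by the hollow dot show the open stop is reached, at about 200°. Next I'll back off, lift over the handle and go to the other side.

>>> {"fn": "move_arm", "kwargs": {
  "steps": [0,0,0,0.01,0,0,0,0,0,0,0.022,0,0,0,0,0,0,0.022,0,-0.03,0,0,0,0,0.022,0,-0.08,0,0,0,0,0.022,0,-0.08,0]
}}

```text
time: 8.35
tcp_pos: [0.4459, -0.0947, 0.1704]
tool_rot: [[-0.408, 0.913, 0.008], [0.913, 0.408, -0.004], [-0.007, 0.006, -1.0]]
ft_force: [0.6, 0.1, -1.0]
grip_width: 0.0002
finger_force: 0.0
```

```bash
python3 - <<'E'
from h import *
s=arm.observe();print(s["time"],s["tcp_pos"],s["ft_force"],s["joint_pos"]);print(lever())
im=camera("wrist");print([(a,p,np.round(ray("wrist",p,.11),4)) for a,p in blobs(red(im))])
for z in(.165,.087): print(row(*wp(200,.036,z),s=s))
E
```

```text
8.35 [ 0.44586574 -0.09471162  0.1704263 ] [ 0.63030827  0.14218294 -1.00269261] [-3.00709294e-01  1.73201651e-01  1.80554573e+00 -1.66121840e-03
  1.15417963e+00 -7.20152504e-01]
[('scene', 39, [0.4484, -0.1155], 0.1607, 197.2)]
[(392, array([275.8, 240.2]), array([ 0.45  , -0.1109,  0.11  ]))]
[0.0057, 0.0067, 0.071, -0.0642, -0.0037, 0.0058]
[0.0057, 0.0067, 0.071, -0.0636, -0.0042, 0.0838]
```

>>> {"fn": "move_arm", "kwargs": {
  "steps": [0,0,0.03,-0.02,-0.001,0,0,0,0,0.06,-0.045,-0.003,0,0,0,0,0.07,-0.067,-0.004,0.002,0,0,0,0.07,-0.067,-0.004,0.02,0,0,0,0.07,-0.067,-0.004,0.05,0,0,0,0.07,-0.067,-0.004,0.07,0,0,0,0.07,-0.067,-0.004,0.083,0,0,0,0.07,-0.067,-0.004,0.083,0]
}}

```text
time: 9.5
tcp_pos: [0.4659, -0.156, 0.0828]
tool_rot: [[-0.342, 0.94, -0.003], [0.94, 0.342, 0.001], [0.002, -0.002, -1.0]]
ft_force: [-0.1, -0.0, -0.6]
grip_width: -0.0
finger_force: 0.0
```

```bash
python3 - <<'E'
from h import *
s=arm.observe();print(s["time"],s["tcp_pos"],s["ft_force"]);print(lever())
s0=dict(tcp_pos=s["tcp_pos"],tool_rot=s["tool_rot"])
for a in range(200,150,-2): print(a,row(*wp(a,.02,.086),s=s0)[2:])
E
```

```text
9.5 [ 0.46590024 -0.15601685  0.08275347] [-0.11359843 -0.00874295 -0.5955223 ]
[('top', 40, [0.4573, -0.1215], 0.1543, 200.3)]
200 [0.0003, 0.0162, 0.003, -0.0032]
198 [0.0352, 0.0216, 0.0024, -0.0032]
196 [0.0701, 0.027, 0.002, -0.0032]
194 [0.1051, 0.0325, 0.0018, -0.0032]
192 [0.14, 0.0379, 0.0017, -0.0032]
190 [0.1749, 0.0434, 0.0019, -0.0032]
188 [0.2098, 0.0488, 0.0022, -0.0032]
186 [0.2447, 0.0543, 0.0028, -0.0032]
184 [0.2796, 0.0597, 0.0035, -0.0031]
182 [0.3145, 0.065, 0.0044, -0.0031]
180 [0.3494, 0.0704, 0.0055, -0.0031]
178 [0.3843, 0.0757, 0.0068, -0.0031]
176 [0.4192, 0.0809, 0.0083, -0.0031]
174 [0.4541, 0.0861, 0.0099, -0.0031]
172 [0.489, 0.0913, 0.0118, -0.0031]
170 [0.5239, 0.0963, 0.0138, -0.0031]
168 [0.5588, 0.1013, 0.016, -0.0031]
166 [0.5937, 0.1063, 0.0183, -0.0031]
164 [0.6287, 0.1111, 0.0209, -0.0031]
162 [0.6636, 0.1158, 0.0236, -0.0031]
160 [0.6985, 0.1205, 0.0264, -0.0031]
158 [0.7334, 0.125, 0.0295, -0.0031]
156 [0.7683, 0.1294, 0.0326, -0.0031]
154 [0.8032, 0.1338, 0.036, -0.0031]
152 [0.8381, 0.138, 0.0395, -0.0031]
```

>>> {"fn": "move_arm", "kwargs": {
  "steps": [0,0,0,0.008,0.003,0,0,0,0,0,0.0162,0.003,0,0,0,0,0.035,0.0216,0.0024,-0.002,0,0,0,0.07,0.027,0.002,-0.003,0,0,0,0.105,0.0325,0.0018,-0.003,0,0,0,0.14,0.0379,0.0017,-0.003,0,0,0,0.175,0.0434,0.0019,-0.003,0,0,0,0.21,0.0488,0.0022,-0.003,0,0,0,0.245,0.0543,0.0028,-0.003,0,0,0,0.28,0.0597,0.0035,-0.003,0,0,0,0.3145,0.065,0.0044,-0.003,0,0,0,0.349,0.0704,0.0055,-0.003,0,0,0,0.384,0.0757,0.0068,-0.003,0,0,0,0.419,0.0809,0.0083,-0.003,0,0,0,0.454,0.0861,0.0099,-0.003,0,0,0,0.489,0.0913,0.0118,-0.003,0,0,0,0.524,0.0963,0.0138,-0.003,0,0,0,0.559,0.1013,0.016,-0.003,0,0,0,0.594,0.1063,0.0183,-0.003,0,0,0,0.629,0.1111,0.0209,-0.003,0]
}}

```text
time: 12.1
tcp_pos: [0.4488, -0.0448, 0.0877]
tool_rot: [[0.275, 0.961, 0.002], [0.961, -0.275, -0.002], [-0.002, 0.003, -1.0]]
ft_force: [0.7, -4.2, -1.4]
grip_width: -0.0002
finger_force: 2.0
```

```bash
python3 - <<'E'
from h import *
s=arm.observe();print(s["time"],s["tcp_pos"],s["ft_force"]);print(lever())
s0=dict(tcp_pos=s["tcp_pos"],tool_rot=s["tool_rot"])
for a in range(165,148,-1): print(a,row(*wp(a,.02,.086),s=s0)[2:])
im=camera("wrist");cv2.imwrite("pics/m1.png",cv2.resize(im[80:380,100:500],(800,600)))
print([(a,p) for a,p in blobs(red(im))],[(a,p,np.round(ray("wrist",p,.077),4)) for a,p in blobs(orange(im),30)])
for a in(151,160,164):
    u=np.array([np.cos(np.radians(a)),np.sin(np.radians(a))]);print(a,[((proj("wrist",np.r_[C+r*u,z])-[100,80])*2).round().tolist() for r,z in((.118,.0855),(.14,.0855),(.118,.077))])
E
```

```text
12.1 [ 0.44883555 -0.04481163  0.08766223] [ 0.66089036 -4.1912539  -1.37809832]
[]
165 [-0.017, -0.0028, -0.001, 0.0017]
164 [0.0005, -0.0001, -0.0014, 0.0017]
163 [0.0179, 0.0026, -0.0017, 0.0017]
162 [0.0354, 0.0054, -0.002, 0.0016]
161 [0.0528, 0.0081, -0.0022, 0.0016]
160 [0.0703, 0.0108, -0.0024, 0.0016]
159 [0.0877, 0.0135, -0.0025, 0.0016]
158 [0.1052, 0.0162, -0.0026, 0.0016]
157 [0.1227, 0.019, -0.0027, 0.0016]
156 [0.1401, 0.0217, -0.0026, 0.0016]
155 [0.1576, 0.0244, -0.0026, 0.0016]
154 [0.175, 0.0272, -0.0025, 0.0016]
153 [0.1925, 0.0299, -0.0023, 0.0016]
152 [0.2099, 0.0326, -0.0021, 0.0016]
151 [0.2274, 0.0353, -0.0019, 0.0016]
150 [0.2448, 0.038, -0.0016, 0.0016]
149 [0.2623, 0.0407, -0.0013, 0.0016]
[(1784, array([271.7, 229.9]))] [(747, array([341.6, 170.7]), array([ 0.4978, -0.0105,  0.077 ]))]
151 [[493.0, 187.0], [417.0, 170.0], [487.0, 181.0]]
160 [[479.0, 250.0], [403.0, 244.0], [473.0, 241.0]]
164 [[476.0, 276.0], [401.0, 276.0], [470.0, 267.0]]
```

View pics/m1.png

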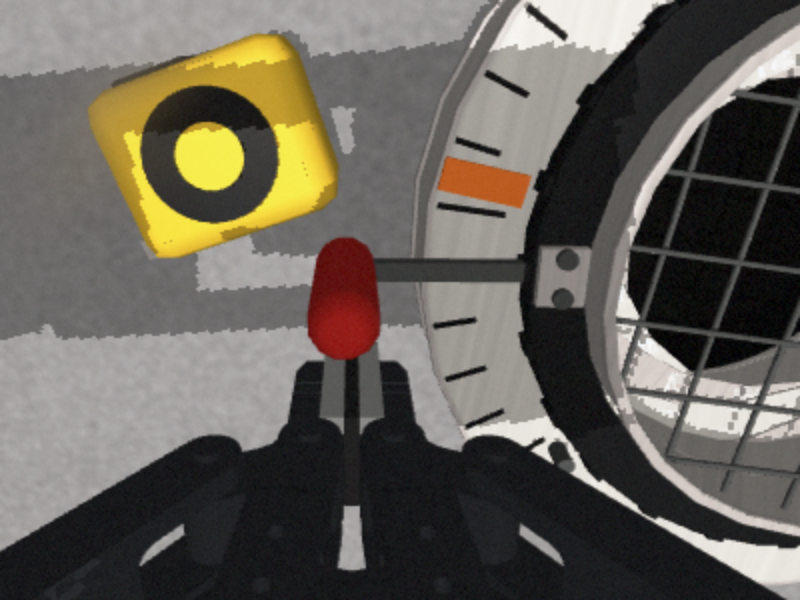

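The wrist view shows the arm at row 270 in column 476 and the marker centre at (484,181). The lever is therefore at about 163.2° and the marker at about 151°, as measured before. I'll push to about 154.5° and re-measure with a profile along the scale.

>>> {"fn": "move_arm", "kwargs": {
  "steps": [0,0,0.018,0.0026,-0.0017,0.001,0,0,0,0.035,0.0054,-0.002,0.001,0,0,0,0.053,0.0081,-0.0022,0.001,0,0,0,0.07,0.0108,-0.0024,0.001,0,0,0,0.088,0.0135,-0.0025,0.001,0,0,0,0.105,0.0162,-0.0026,0.001,0,0,0,0.123,0.019,-0.0027,0.001,0,0,0,0.14,0.0217,-0.0026,0.001,0,0,0,0.14,0.0217,-0.0026,0.001,0]
}}

```text
time: 13.38
tcp_pos: [0.4512, -0.0221, 0.0858]
tool_rot: [[0.407, 0.913, -0.001], [0.913, -0.407, 0.001], [0.0, -0.001, -1.0]]
ft_force: [-0.1, -2.6, 0.9]
grip_width: -0.0003
finger_force: 1.0
```

```bash
cat >> h.py <<'E'
def prof(im,z,f,n="wrist"):
    "share of radii 107..126 mm at which mask f holds, per angle"
    A=np.arange(130,185,.1);M=f(im).astype(np.float32);out=[]
    P=np.array([[proj(n,np.r_[C+r*np.array([np.cos(a),np.sin(a)]),z]) for r in np.linspace(.107,.126,8)] for a in np.radians(A)]).astype(np.float32)
    v=cv2.remap(M,P[...,0],P[...,1],cv2.INTER_LINEAR).mean(1)
    k=v>.6
    n_,l,s,c=cv2.connectedComponentsWithStats(k.astype(np.uint8)[:,None])
    return [(round(float(A[s[i,1]]),1),round(float(A[s[i,1]+s[i,3]-1]),1)) for i in range(1,n_) if s[i,3]>8]
dark=lambda im:im.max(2)<75
def check():
    im=camera("wrist");return im,"arm",prof(im,.0855,dark),"marker",prof(im,.077,orange)
E
python3 - <<'E'
from h import *
s=arm.observe();print(s["time"],s["tcp_pos"],s["ft_force"])
im,*r=check();print(r);cv2.imwrite("pics/m2.png",cv2.resize(im[80:380,100:500],(800,600)))
s0=dict(tcp_pos=s["tcp_pos"],tool_rot=s["tool_rot"])
for a in np.arange(157,148,-.5): print(a,row(*wp(a,.02,.086),s=s0)[2:])
E
```

```text
13.375 [ 0.4512419  -0.0221403   0.08579663] [-0.14070379 -2.58070788  0.93466531]Traceback (most recent call last):
  File "<stdin>", line 3, in <module>
  File "h.py", line 43, in check
    im=camera("wrist");return im,"arm",prof(im,.0855,dark),"marker",prof(im,.077,orange)
                                       ~~~~^^^^^^^^^^^^^^^
  File "h.py", line 36, in prof
    P=np.array([[proj(n,np.r_[C+r*np.array([np.cos(a),np.sin(a)]),z]) for r in np.linspace(.107,.126,8)] for a in np.radians(A)]).astype(np.float32)
                 ~~~~^^^^^^^^^^^^^^^^^^^^^^^^^^^^^^^^^^^^^^^^^^^^^^^^
  File "h.py", line 8, in proj
    c=get_calibration(name);p=np.array(c["intrinsics"])@(np.array(c["R"])@np.array(X)+np.array(c["t"]));return p[:2]/p[2]
ValueError: time passes only in moves, steps and waits
```

```bash
python3 - <<'E'
s=open('h.py').read()
s=s.replace('''    P=np.array([[proj(n,np.r_[C+r*np.array([np.cos(a),np.sin(a)]),z]) for r in np.linspace(.107,.126,8)] for a in np.radians(A)]).astype(np.float32)
''','''    a,r=np.meshgrid(np.radians(A),np.linspace(.107,.126,8),indexing="ij");c=get_calibration(n)
    X=np.stack([C[0]+r*np.cos(a),C[1]+r*np.sin(a),0*r+z],-1)
    P=cv2.projectPoints(X.reshape(-1,3),np.array(c["R"],float),np.array(c["t"],float),np.array(c["intrinsics"],float),None)[0].reshape(*r.shape,2).astype(np.float32)
''')
open('h.py','w').write(s)
E
python3 - <<'E'
from h import *
s=arm.observe();print(s["time"],s["tcp_pos"],s["ft_force"])
im,*r=check();print(r);cv2.imwrite("pics/m2.png",cv2.resize(im[80:380,100:500],(800,600)))
s0=dict(tcp_pos=s["tcp_pos"],tool_rot=s["tool_rot"])
for a in np.arange(157,148,-.5): print(a,row(*wp(a,.02,.086),s=s0)[2:])
E
```

```text
13.425 [ 0.45119593 -0.0221419   0.08576245] [ 0.15637071 -2.0011515   0.84381215]
['arm', [(153.4, 156.7)], 'marker', [(148.6, 153.4)]]
157.0 [-0.0176, -0.0033, 0.0018, -0.0002]
156.5 [-0.0089, -0.0019, 0.0016, -0.0002]
156.0 [-0.0001, -0.0006, 0.0014, -0.0002]
155.5 [0.0086, 0.0008, 0.0012, -0.0002]
155.0 [0.0173, 0.0022, 0.0011, -0.0002]
154.5 [0.026, 0.0035, 0.0009, -0.0002]
154.0 [0.0348, 0.0049, 0.0008, -0.0002]
153.5 [0.0435, 0.0062, 0.0007, -0.0002]
153.0 [0.0522, 0.0076, 0.0006, -0.0002]
152.5 [0.0609, 0.0089, 0.0005, -0.0002]
152.0 [0.0697, 0.0103, 0.0004, -0.0002]
151.5 [0.0784, 0.0117, 0.0003, -0.0002]
151.0 [0.0871, 0.013, 0.0003, -0.0002]
150.5 [0.0959, 0.0144, 0.0002, -0.0002]
150.0 [0.1046, 0.0158, 0.0002, -0.0002]
149.5 [0.1133, 0.0171, 0.0001, -0.0002]
149.0 [0.122, 0.0185, 0.0001, -0.0002]
148.5 [0.1308, 0.0198, 0.0001, -0.0002]
```

View pics/m2.png

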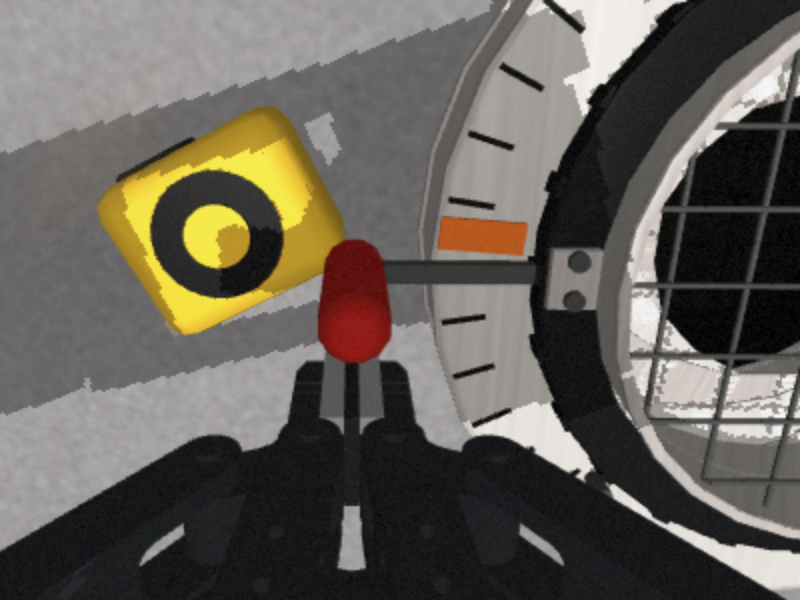

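The arm is now at about 155.2° and the marker at 151.0°. I'll push most of the remaining 4.2° slowly.

>>> {"fn": "move_arm", "kwargs": {
  "steps": [0,0,0.013,0.002,-0.0003,0,0,0,0,0.026,0.004,-0.0005,0,0,0,0,0.04,0.006,-0.0006,0,0,0,0,0.053,0.008,-0.0008,0,0,0,0,0.063,0.0095,-0.001,0,0,0,0,0.063,0.0095,-0.001,0,0]
}}

```text
time: 14.22
tcp_pos: [0.4542, -0.0133, 0.0858]
tool_rot: [[0.464, 0.886, -0.001], [0.886, -0.464, 0.0], [-0.0, -0.001, -1.0]]
ft_force: [-1.1, -2.7, -0.6]
grip_width: 0.0004
finger_force: 1.5
```

```bash
python3 - <<'E'
from h import *
s=arm.observe();print(s["time"],s["tcp_pos"],s["ft_force"])
im,*r=check();print(r);cv2.imwrite("pics/m3.png",im)
s0=dict(tcp_pos=s["tcp_pos"],tool_rot=s["tool_rot"])
for a in np.arange(154,150,-.5): print(a,row(*wp(a,.02,.086),s=s0)[2:])
E
```

```text
14.225 [ 0.45415403 -0.01327109  0.08582844] [-1.05227694 -2.68528114 -0.55697206]
['arm', [(150.2, 153.7)], 'marker', [(148.6, 151.2)]]
154.0 [-0.0282, -0.0043, 0.002, -0.0002]
153.5 [-0.0195, -0.003, 0.0018, -0.0002]
153.0 [-0.0108, -0.0016, 0.0016, -0.0002]
152.5 [-0.002, -0.0003, 0.0014, -0.0002]
152.0 [0.0067, 0.0011, 0.0012, -0.0002]
151.5 [0.0154, 0.0024, 0.0011, -0.0002]
151.0 [0.0241, 0.0038, 0.0009, -0.0002]
150.5 [0.0329, 0.0051, 0.0008, -0.0002]
```

>>> {"fn": "move_arm", "kwargs": {
  "steps": [0,0,0.006,0.001,-0.0001,0,0,0,0,0.012,0.002,-0.0001,0,0,0,0,0.019,0.003,-0.0002,0,0,0,0,0.019,0.003,-0.0002,0,0]
}}

```text
time: 14.78
tcp_pos: [0.4552, -0.0106, 0.0858]
tool_rot: [[0.48, 0.877, -0.001], [0.877, -0.48, 0.0], [-0.0, -0.001, -1.0]]
ft_force: [-2.9, -2.2, -1.2]
grip_width: 0.0001
finger_force: 1.8
```

```bash
python3 - <<'E'
from h import *
s=arm.observe();print(s["time"],s["tcp_pos"],s["ft_force"])
im,*r=check();print(r)
M=orange(im);print(blobs(M,5)[-4:]);cv2.imwrite("pics/m4.png",im)
E
```

```text
14.775 [ 0.45522435 -0.01062468  0.08584029] [-2.91655776 -2.19742965 -1.20589148]
['arm', [(149.1, 152.4), (183.9, 184.9)], 'marker', [(148.5, 150.2)]]
[(256, array([339.2, 206.5]))]
```

>>> {"fn": "move_arm", "kwargs": {
  "steps": [0,0,0,-0.006,0,0,0,0,0,0,-0.02,0,0,0,0,0,0,-0.025,0,-0.03,0,0,0,0,-0.025,0,-0.08,0,0,0,0,-0.025,0,-0.12,0,0,0,0,-0.025,0,-0.12,0]
}}

```text
time: 15.58
tcp_pos: [0.4469, -0.0338, 0.2097]
tool_rot: [[0.481, 0.877, 0.01], [0.877, -0.481, -0.001], [0.003, 0.009, -1.0]]
ft_force: [0.5, 0.1, -0.6]
grip_width: -0.0
finger_force: 0.0
```

```bash
python3 - <<'E'
from h import *
s=arm.observe();print(s["time"],s["tcp_pos"],s["ft_force"])
im,*r=check();print(r,"higher z:",prof(im,.0835,dark));cv2.imwrite("pics/m5r.png",im)
c=get_calibration("wrist");print("cam",np.round(-np.array(c["R"]).T@np.array(c["t"]),3))
q=proj("wrist",[.4987,-.0108,.08]);x,y=int(q[0])-60,int(q[1])-45
cv2.imwrite("pics/m5.png",cv2.resize(im[y:y+90,x:x+120],(800,600)));print(x,y,lever())
E
```

```text
15.575 [ 0.44692575 -0.03384128  0.20968787] [ 0.47534994  0.06422423 -0.56438705]
['arm', [(149.9, 152.5)], 'marker', [(149.0, 150.1)]] higher z: [(150.0, 152.7)]
cam [0.482 0.038 0.371]
253 101 [('scene', 24, [0.4575, 0.0181], 0.1682, 149.2)]
```

View pics/m5.png

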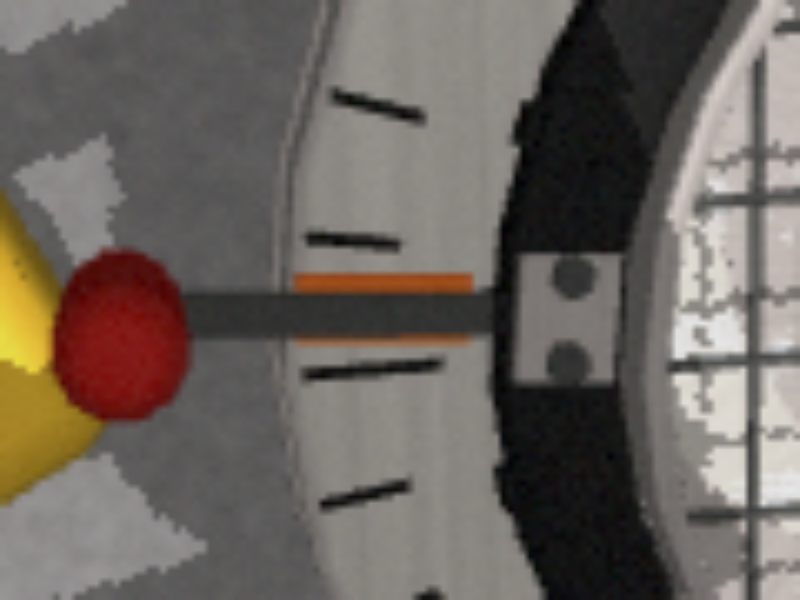

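The final close-up shows the arm with orange on both sides. Allowing for parallax from the arm sitting 8.5 mm above the strip, it is centred to within about 0.5 mm. I'll retreat clear and hand in.

>>> {"fn": "move_arm", "kwargs": {
  "steps": [0,0,0,-0.02,0,-0.03,0,0,0,0,-0.04,-0.02,-0.06,0,0,0,0,-0.06,-0.04,-0.08,0,0,0,0,-0.06,-0.04,-0.08,0,0,0,0,-0.06,-0.04,-0.08,0]
}}

```text
time: 16.35
tcp_pos: [0.3797, -0.066, 0.2847]
tool_rot: [[0.481, 0.877, -0.001], [0.877, -0.481, 0.001], [0.0, -0.002, -1.0]]
ft_force: [0.7, 0.6, -0.2]
grip_width: -0.0002
finger_force: 0.0
```

```bash
python3 - <<'E'
from h import *
s=arm.observe();print(s["time"],s["tcp_pos"],s["ft_force"])
im,*r=check();print(r);print(close_job())
E
```

```text
16.35 [ 0.3797192  -0.06599872  0.2846951 ] [ 0.68403857  0.62333841 -0.16886513]
['arm', [], 'marker', [(152.4, 153.3)]]
the job is handed in; nothing more can be done
None
```

I pushed the lever to the open stop, where the force reached 35 N, then back until the arm was centred over the orange marker to within about 0.5 mm; the arm is clear and the job was handed in at 16.4 s.

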